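Sweep the counter's switch bank off and lock it

ROBOT

A 6-joint arm with a two-finger parallel gripper is mounted at the origin on a cart in front of the work surface, level with it; the furniture and walls round the work are solid. World frame = base frame: x ahead of the robot, y to its left, z up, the work surface at z = 0. Lengths are in m, angles in rad, forces in N, time in s.
With the tool pointing down it reaches from about 0.25 to 0.775 m from the base axis. Payload 4 kg.
Tool frame: the origin (TCP) lies between the finger pads, 19 mm behind the fingertips; this is the grasp point; z points along the fingers, y is the line along which they close (so a half turn about z gives the same grasp; the last joint's range is limited). The gripper opens to 94 mm and grips with 3 to 60 N. Pads are 16 mm wide; open, the fingers measure 119 mm over their backs; the gripper's body (75 mm by 177 mm) begins 78 mm behind the grasp point.
Start: joints at [-1.437, 0.087, 1.371, -0, 1.684, -0.103], TCP at [0.129, -0.535, 0.224] pointing down, gripper open.
Joint ranges: [-3.1, 3.1], [-0.76, 2.03], [0.27, 2.55], [-1.08, 4.22], [0.17, 2.65], [-2.57, 2.57]. Speed limits (rad/s): [2.79, 2.79, 3.14, 3.14, 3.14, 3.14].

INTERFACE

Orientations are given as [roll, pitch, yaw] about the fixed x, y, z axes, in that order (R = Rz(yaw) Ry(pitch) Rx(roll)).
In Python, from bench import * gives the robot as it stands.
- The arm moves only by the tool move_arm, never from a script. Its argument "steps" is one flat list of numbers, 7 for each row, row after row: the turn, a rotation vector about the world's x, y, z in rad, then the shift along the world's x, y, z in m, then the opening, from 0 (shut) to 1 (fully open). A call has 1 to 12 rows; each row is the pose to reach, as a shift and turn from the pose commanded when the call began; what a row does not reach only later rows make up. A row lasts 1/10 s, in which the tool goes at most 50 mm and 8.59 degrees, less where a joint would pass 70% of its speed; a pose out of reach is approached as far as the arm can. A call with a gripper value outside its range is refused whole. The fingers move at their own pace and stop on an object; the grip force is fixed at half the most. Time passes only in rows, so rows that repeat a pose let the fingers close. It gives the time, the measured TCP pose, the force, the opening and the grip force at its end, in the units of the state.
- get_obs(): the state, without advancing time (a new reading comes with each control period).
- snapshot(name): name is "scene" or "side" or "wrist"; returns (picture, depth): 420x560x3 uint8, red, green, blue; 420x560 float32, m along the optical axis (not along the pixel's ray), 0 where there is no reading.
- camera_model(name): a dict with "fx", "fy", "cx", "cy" (pixels), "rvec" (rotation vector, rad) and "tvec" (3), from world to camera coordinates, as OpenCV has them. Camera axes: x right, y down, z forward; pixel columns grow to the right and rows downward; lengths in m; the calibration is good to about 2 mm. A picture is of the moment at which its call begins: read the wrist's pose just before it. camera_model takes no time and is no camera call; for the wrist camera it gives the pose at the moment of the call.
- close_job(): hands the job in; it is judged then, once.
Trained networks look in the newest picture that a camera, given by its name, has taken for a name from the list of things; names that differ only in an ending like _2 or _b are one class to them, and where a whole thing is asked for, a point or a joint stands for the part that bears it (a point fixed in the world has none). Each returns a list of dicts, best first, with "score" (0 to 1); they miss things now and then, are a little off and sometimes report something else, mostly with a low value. They report only what shows in the picture. A call takes as long as a camera call.
- silhouettes(camera, target): "pixels" (420x560 bool, what is visible of it) and "uv" ([column, row] in pixels, amid what is visible of it).
- spot_point(camera, target): "uv" ([column, row] in pixels: a listed point, or the origin of a listed thing).
The state is a dict: "time": time; "joint_positions": joint angles; "qvel": joint speeds; "joint_torque": joint torques, N m; "tool_pos": TCP position; "ee_rot": TCP orientation; "wrist_force": force on the tool from outside, world axes, zero at the start; "wrist_torque": the same for the moment, N m; "width": finger opening in m; "finger_force": force on a finger pad.
Only numpy, scipy, OpenCV 4.12 (cv2) and the standard library are available. Lean on these libraries where they do the work, as an engineer would, in place of code of your own. Each camera call takes 0.05 s, during which the arm holds its last target. There are 200 camera calls.

TASK

Closing time: switch off all five levers on the switch bank in one unbroken finger drag along the row, from the left end to the right, so that every lever is folded well over to the right; do not lift the finger clear of the row while some are off and others still on. Only then push the lock slide in front of them by its upright tab to the right until it is fully home. Do not force anything, leave the jars and the cheese standing where they are, and let go at the end.

Things in the scene. Friction and masses are not known exactly. Their poses are not given: they have to be found in the camera images.
- bank: switch bank: fixed grey metal box on the worktop, 120 mm deep (x), 290 mm long (y), flat top at z = 45 mm. Origin: centre of its underside; x away from the robot, y along the row to the left, z up; yaw within 0.25. Five black levers in the line x = +0.018; on the robot side, at x = -0.035, the lock slide. Other details stay under 12 mm above the top
- pivot_1 (a point): pivot of lever 1 (leftmost): at x = +0.018, y = +0.105, z = 0.049 of the bank frame. The lever is a flat paddle 28 mm wide across the row, 8 mm thick, its tip 44 mm from the pivot. ON it rises about 43 mm above the pivot; fully folded OFF its highest point is 20 mm above it and its tip 41 mm to the right
- pivot_2 (a point): pivot of lever 2: at x = +0.018, y = +0.059, z = 0.049 of the bank frame. The lever is a flat paddle 28 mm wide across the row, 8 mm thick, its tip 44 mm from the pivot. ON it rises about 43 mm above the pivot; fully folded OFF its highest point is 20 mm above it and its tip 41 mm to the right
- pivot_3 (a point): pivot of lever 3: at x = +0.018, y = +0.013, z = 0.049 of the bank frame. The lever is a flat paddle 28 mm wide across the row, 8 mm thick, its tip 44 mm from the pivot. ON it rises about 43 mm above the pivot; fully folded OFF its highest point is 20 mm above it and its tip 41 mm to the right
- pivot_4 (a point): pivot of lever 4: at x = +0.018, y = -0.033, z = 0.049 of the bank frame. The lever is a flat paddle 28 mm wide across the row, 8 mm thick, its tip 44 mm from the pivot. ON it rises about 43 mm above the pivot; fully folded OFF its highest point is 20 mm above it and its tip 41 mm to the right
- pivot_5 (a point): pivot of lever 5 (rightmost): at x = +0.018, y = -0.079, z = 0.049 of the bank frame. The lever is a flat paddle 28 mm wide across the row, 8 mm thick, its tip 44 mm from the pivot. ON it rises about 43 mm above the pivot; fully folded OFF its highest point is 20 mm above it and its tip 41 mm to the right
- lever_1 (a joint): angle of lever 1, turning about the bank's x. 0 = ON, leaning 0.3 rad from upright to the left (+y); 1.5 = fully OFF against its stop, leaning 1.2 rad to the right (-y). Starts at 0 to 0.25. Off is above 1.1 (highest point then under about 33 mm above the pivot). Plain friction, about 1 N at the tip, no spring: stays where it is left
- lever_2 (a joint): angle of lever 2, turning about the bank's x. 0 = ON, leaning 0.3 rad from upright to the left (+y); 1.5 = fully OFF against its stop, leaning 1.2 rad to the right (-y). Starts at 0 to 0.25. Off is above 1.1 (highest point then under about 33 mm above the pivot). Plain friction, about 1 N at the tip, no spring: stays where it is left
- lever_3 (a joint): angle of lever 3, turning about the bank's x. 0 = ON, leaning 0.3 rad from upright to the left (+y); 1.5 = fully OFF against its stop, leaning 1.2 rad to the right (-y). Starts at 0 to 0.25. Off is above 1.1 (highest point then under about 33 mm above the pivot). Plain friction, about 1 N at the tip, no spring: stays where it is left
- lever_4 (a joint): angle of lever 4, turning about the bank's x. 0 = ON, leaning 0.3 rad from upright to the left (+y); 1.5 = fully OFF against its stop, leaning 1.2 rad to the right (-y). Starts at 0 to 0.25. Off is above 1.1 (highest point then under about 33 mm above the pivot). Plain friction, about 1 N at the tip, no spring: stays where it is left
- lever_5 (a joint): angle of lever 5, turning about the bank's x. 0 = ON, leaning 0.3 rad from upright to the left (+y); 1.5 = fully OFF against its stop, leaning 1.2 rad to the right (-y). Starts at 0 to 0.25. Off is above 1.1 (highest point then under about 33 mm above the pivot). Plain friction, about 1 N at the tip, no spring: stays where it is left
- lock (a joint): travel of the lock slide along the bank's -y, m: 0 = open (left), 0.030 = home, against a rubber buffer (right) that gives about 1 mm for each 2 to 3 N more. Starts at 0 to 0.006. Plain friction of about 2 N, no spring: stays where it is left
- lock_tab (a point): top centre of the upright steel tab at the left end of the lock slide; moves with it. Tab: 26 mm wide (bank x), 10 mm thick (bank y), rising 31 mm above the bank's top. Push its left (+y) face to the right. With the slide at 0 it is at x = -0.035, y = +0.125 of the bank frame, 53 mm from the row's line
- spice_jar: spice jar with a red lid, 45 mm across, 106 mm tall, loose, standing behind the bank. Origin: centre of its underside. Leave alone
- pickle_jar: glass jar with a grey lid, 67 mm across, 100 mm tall, loose, standing behind the bank. Origin: centre of its underside. Leave alone
- cheese: block of pale cheese, 74 x 87 x 43 mm, loose, lying past the right (-y) end of the bank, at least 75 mm from it. Origin: centre of its underside. Leave alone

How it is judged:
On the way, in this order (a step that is already met when the one before it is completed fails the run):
1. all five levers are off (value of joint each of lever_1, lever_2, lever_3, lever_4, lever_5 above 1.1 rad), for 0.1 s.
2. the lock slide is home (value of joint lock above 0.026 m), for 0.2 s.
At the end, for the whole second after the job is handed in: All five levers are folded to the right past 1.1 rad of their 1.5 rad, the lock slide is within 4 mm of its end stop, and the two jars and the cheese stand upright within 20 mm of where they were (all of step 1 and value of joint lock above 0.026 m and distance of each of spice_jar, pickle_jar, cheese from where it was at the start of the episode below 0.02 m and angle between each of spice_jar, pickle_jar, cheese's own z axis and vertical below 0.2 rad); the robot touches nothing.
It fails at once if the finger was lifted clear of the row (tool point more than 150 mm above the worktop) with some levers off and others still on (value of joint any of lever_1, lever_2, lever_3, lever_4, lever_5 above 1.1 rad and value of joint any of lever_1, lever_2, lever_3, lever_4, lever_5 below 0.9 rad and z of the grasp point in the frame of bank above 0.15 m).
It fails at once if the lock slide was pushed more than 16 mm along while a lever was still on (value of joint lock above 0.016 m and value of joint any of lever_1, lever_2, lever_3, lever_4, lever_5 below 0.9 rad).
It fails at once if the bank was forced: more than 30 N between robot and bank (contact force between any of the fingers, the arm and bank above 30 N).
It fails at once if a jar or the cheese was knocked more than 20 mm or tipped (distance of any of spice_jar, pickle_jar, cheese from where it was at the start of the episode above 0.02 m or angle between any of spice_jar, pickle_jar, cheese's own z axis and vertical above 0.4 rad).
It also fails if it takes over 48 s, if anything falls off the work surface, if the arm or the gripper's body presses on something with over 40 N, if the wrist force passes 120 N, or if a joint passes its speed limit or range.

## Working session

There is one attempt and no reset: what is moved stays moved. The work goes in short steps, Python scripts to look and compute and a tool call to move; the robot and the scene stay as the last step left them, time stands still between calls to the robot, and variables do not carry over. Pictures are saved under pics/ and viewed, at most 10 in all, crops included, and the job is handed in when it is done.

Besides the shell and the picture viewer there is one more tool, called as a command line: name --argument value ..., lists and objects as JSON in quotes. move_arm: Moves the arm, as the interface text tells. Its arguments: {"type":"object","properties":{"steps":{"type":"array"}},"required":["steps"]}

```bash
mkdir -p pics; cat > h.py <<'E'
from bench import *
import numpy as np, cv2
def cam(n):
    m=camera_model(n); R=cv2.Rodrigues(np.array(m["rvec"],float))[0]; t=np.array(m["tvec"],float).ravel()
    K=np.array([[m["fx"],0,m["cx"]],[0,m["fy"],m["cy"]],[0,0,1]]); return K,R,t
def ray(n,uv):
    K,R,t=cam(n); d=R.T@np.linalg.solve(K,np.array([uv[0],uv[1],1.])); return -R.T@t,d
def atz(n,uv,z):
    o,d=ray(n,uv); return o+d*(z-o[2])/d[2]
def cloud(n,D):
    K,R,t=cam(n); v,u=np.mgrid[:D.shape[0],:D.shape[1]]
    p=np.stack([(u-K[0,2])/K[0,0]*D,(v-K[1,2])/K[1,1]*D,D],-1); return (p-t)@R
def tri(a,b):
    (o1,d1),(o2,d2)=a,b; s=np.linalg.lstsq(np.stack([d1,-d2],1),o2-o1,rcond=None)[0]
    p,q=o1+d1*s[0],o2+d2*s[1]; return (p+q)/2,np.linalg.norm(p-q)
def proj(n,P):
    K,R,t=cam(n); p=(np.atleast_2d(P)@R.T+t)@K.T; return p[:,:2]/p[:,2:]
E
python3 - <<'E'
from h import *
np.set_printoptions(precision=3,suppress=True)
for n in("scene","side"):
    im,D=snapshot(n); cv2.imwrite(f"pics/{n}0.png",im[...,::-1]); np.save(n+"0.npy",D)
    for t in ["bank","pivot_1","lock_tab","spice_jar","pickle_jar","cheese"]:
        for r in spot_point(n,t)[:6]:
            print(n,t,round(r["score"],2),r["uv"], atz(n,r["uv"],{"pivot_1":.049,"lock_tab":.076}.get(t,0)))
    P=cloud(n,D); m=(D>0)&(abs(P[...,2]-.045)<.004); print(n,m.sum(),[np.percentile(P[m][:,i],[2,50,98]) for i in (0,1)])
o=get_obs();print(o["time"],o["tool_pos"],o["ee_rot"],o["wrist_force"])
E
```

```text
scene bank 0.85 [286.6, 241.5] [ 0.576 -0.034  0.   ]
scene pivot_1 0.77 [276.8, 231.7] [ 0.588 -0.01   0.049]
scene pivot_1 0.74 [289.4, 201.4] [ 0.61  -0.114  0.049]
scene pivot_1 0.72 [273.2, 242.6] [0.579 0.024 0.049]
scene pivot_1 0.71 [282.4, 216.2] [ 0.601 -0.061  0.049]
scene pivot_1 0.7 [267.7, 257.7] [0.568 0.069 0.049]
scene lock_tab 0.83 [292.4, 262.8] [0.503 0.078 0.076]
scene spice_jar 0.79 [235.0, 221.5] [ 0.72  -0.036 -0.   ]
scene spice_jar 0.34 [291.2, 259.3] [0.541 0.011 0.   ]
scene pickle_jar 0.66 [227.5, 252.6] [0.681 0.06  0.   ]
scene cheese 0.66 [301.2, 167.9] [ 0.668 -0.298  0.   ]
scene cheese 0.47 [280.3, 230.6] [ 0.606 -0.059  0.   ]
scene 5154 [array([0.023, 0.576, 0.817]), array([-0.645, -0.01 ,  0.533])]
side bank 0.59 [260.8, 230.6] [ 0.573 -0.024  0.   ]
side bank 0.37 [317.7, 214.4] [ 0.715 -0.041  0.   ]
side pivot_1 0.91 [248.4, 203.6] [0.568 0.02  0.049]
side pivot_1 0.9 [235.0, 189.0] [0.571 0.092 0.049]
side pivot_1 0.85 [262.7, 207.7] [ 0.587 -0.011  0.049]
side pivot_1 0.83 [295.4, 225.6] [ 0.611 -0.105  0.049]
side pivot_1 0.75 [277.5, 215.4] [ 0.599 -0.054  0.049]
side lock_tab 0.84 [211.4, 189.6] [0.508 0.078 0.076]
side spice_jar 0.71 [316.5, 215.1] [ 0.711 -0.042  0.   ]
side spice_jar 0.54 [235.3, 191.4] [0.598 0.155 0.   ]
side pickle_jar 0.62 [283.9, 197.8] [0.686 0.062 0.   ]
side cheese 0.58 [385.2, 292.6] [ 0.672 -0.308  0.   ]
side 5257 [array([0.429, 0.589, 0.816]), array([-0.514, -0.089,  2.451])]
0.7 [ 0.129 -0.535  0.224] [3.141 0.    0.237] [ 0.347  0.747 -0.455]
```

View pics/scene0.png

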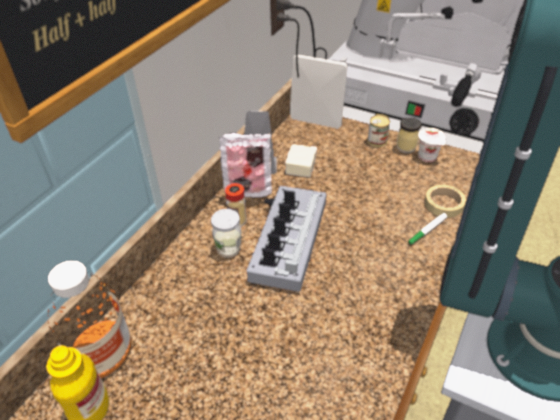

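View pics/side0.png

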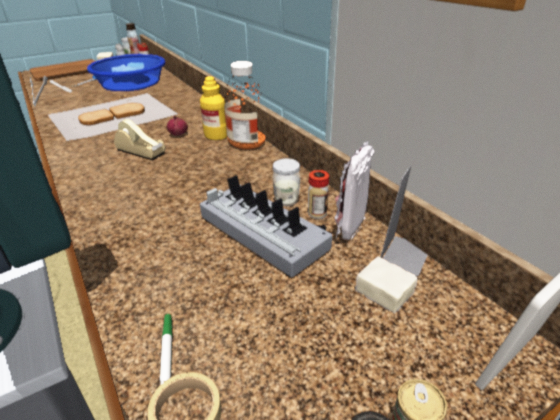

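```bash
python3 - <<'E'
from h import *
from scipy.optimize import least_squares
np.set_printoptions(precision=4,suppress=True)
S=[(276.8,231.7),(289.4,201.4),(273.2,242.6),(282.4,216.2),(267.7,257.7)]
T=[(248.4,203.6),(235.0,189.0),(262.7,207.7),(295.4,225.6),(277.5,215.4)]
S.sort(key=lambda p:-p[1]);T.sort(key=lambda p:p[0])
yb=[.105,.059,.013,-.033,-.079]
for a,b in zip(S,T): print(tri(ray("scene",a),ray("side",b)))
print(tri(ray("scene",(292.4,262.8)),ray("side",(211.4,189.6))))
def B(p,q):
    c,s=np.cos(p[2]),np.sin(p[2]); return np.array([p[0]+c*q[0]-s*q[1],p[1]+s*q[0]+c*q[1],q[2]])
def f(p):
    Q=[B(p,(.018,y,.049)) for y in yb]
    return np.r_[(proj("scene",Q)-S).ravel(),(proj("side",Q)-T).ravel()]
r=least_squares(f,[.58,-.03,.22],loss="soft_l1");print(r.x,f(r.x).round(1))
for n in("scene","side"):
    D=np.load(n+"0.npy");P=cloud(n,D);m=(D>0)&(abs(P[...,2]-.045)<.006)&(abs(P[...,0]-.58)<.15)&(abs(P[...,1]+.03)<.2)
    q=P[m]; print(n,m.sum(),np.median(q[:,2]),cv2.minAreaRect(q[:,:2].astype(np.float32)))
E
```

```text
(array([0.5635, 0.0764, 0.0593]), np.float64(0.00037026082667969645))
(array([0.5745, 0.0246, 0.0476]), np.float64(0.009387841324021675))
(array([ 0.5877, -0.0104,  0.0485]), np.float64(0.0010635359862311243))
(array([ 0.5976, -0.0574,  0.0524]), np.float64(0.0021610653943724485))
(array([ 0.6072, -0.1099,  0.0537]), np.float64(5.604203496099393e-05))
(array([0.5054, 0.077 , 0.0756]), np.float64(0.004162832348148723))
[ 0.5726 -0.0314  0.2495] [ 0.2  2.5 -0.   2.5  1.3 -1.   0.4  0.9 -2.1  2.7  0.8  4.1  0.8 -3.1
  0.7  0.6  1.   1.3 -0.8 -0.1]
scene 3767 0.044598547662768655 ((0.6174026131629944, -0.023587822914123535), (0.21941426396369934, 0.2939535081386566), 13.559642791748047)
side 4018 0.044275637625888035 ((0.6126222610473633, -0.03204241394996643), (0.21574552357196808, 0.29640668630599976), 11.939981460571289)
```

move_arm --steps '[0,0,0,0.39,0.505,0.06,0,0,0,0,0.39,0.505,0.06,0,0,0,0,0.39,0.505,0.06,0,0,0,0,0.39,0.505,0.06,0,0,0,0,0.39,0.505,0.06,0,0,0,0,0.39,0.505,0.06,0,0,0,0,0.39,0.505,0.06,0,0,0,0,0.39,0.505,0.06,0,0,0,0,0.39,0.505,0.06,0,0,0,0,0.39,0.505,0.06,0,0,0,0,0.39,0.505,0.06,0,0,0,0,0.39,0.505,0.06,0]'

```text
time: 1.9
tool_pos: [0.4951, -0.0599, 0.281]
ee_rot: [3.141, -0.001, 0.237]
wrist_force: [0.1, -0.9, -0.2]
width: 0.0017
finger_force: 0.0
```

move_arm --steps '[0,0,0,0,0,0,0,0,0,0,0,0,0,0,0,0,0,0,0,0,0,0,0,0,0,0,0,0]'

```text
time: 2.3
tool_pos: [0.4935, -0.0631, 0.2805]
ee_rot: [3.141, 0.0, 0.234]
wrist_force: [-0.7, -0.8, 0.2]
width: 0.0003
finger_force: 0.0
```

```bash
python3 - <<'E'
from h import *
np.set_printoptions(precision=4,suppress=True)
n="wrist"
o=get_obs();print(o["time"],o["tool_pos"],o["ee_rot"],o["wrist_force"],o["width"])
im,D=snapshot(n); cv2.imwrite("pics/w1.png",im[...,::-1]); np.save("w1.npy",D)
for t in ["pivot_1","lock_tab"]:
    for r in spot_point(n,t)[:6]: print(t,round(r["score"],2),r["uv"],atz(n,r["uv"],.049 if t[0]=="p" else .076))
for r in silhouettes(n,"bank")[:1]:
    P=cloud(n,D);q=P[r["pixels"]&(D>0)];q=q[(q[:,2]>.035)&(q[:,2]<.05)]
    print(len(q),np.median(q[:,2]),cv2.minAreaRect(q[:,:2].astype(np.float32)),q.min(0),q.max(0))
s,Ds=snapshot("side");P=cloud("side",np.load("side0.npy"));m=(np.load("side0.npy")>0)&(P[...,0]>.5)&(P[...,0]<.85)&(abs(P[...,1]+.05)<.3)&(P[...,2]>.11)
q=P[m];print("tall",len(q),q.min(0),q.max(0))
E
```

```text
2.3 [ 0.4935 -0.0631  0.2805] [3.1412 0.0002 0.2344] [-0.7272 -0.8199  0.1843] 0.00031319148413951113
pivot_1 0.91 [209.0, 84.1] [0.5763 0.0254 0.049 ]
pivot_1 0.89 [249.7, 84.6] [ 0.5853 -0.0146  0.049 ]
pivot_1 0.84 [299.9, 84.3] [ 0.5974 -0.0637  0.049 ]
pivot_1 0.76 [345.7, 82.6] [ 0.6096 -0.1081  0.049 ]
pivot_1 0.63 [159.9, 86.2] [0.5628 0.0732 0.049 ]
lock_tab 0.7 [139.4, 144.0] [0.5055 0.0769 0.076 ]
26911 0.0446228887975722 ((0.5763263702392578, -0.033124834299087524), (0.13108091056346893, 0.2901461720466614), 13.647208213806152) [ 0.4805 -0.188   0.0351] [0.6633 0.1182 0.05  ]
tall 41400 [ 0.68 -0.35  0.11] [0.8404 0.25   0.4689]
```

View pics/w1.png

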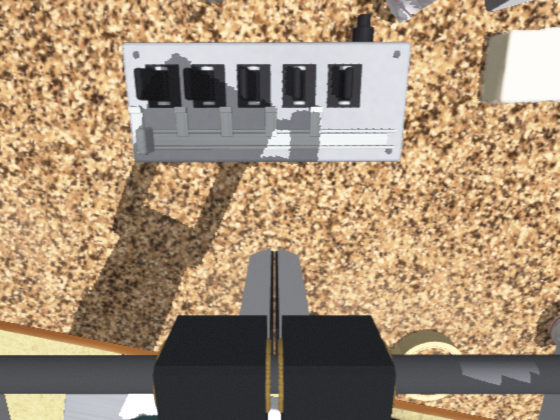

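```bash
python3 - <<'E'
from h import *
np.set_printoptions(precision=4,suppress=True)
c=np.array([.573,-.034]);a=.243;R=np.array([[np.cos(a),-np.sin(a)],[np.sin(a),np.cos(a)]])
for q in [(.018,.155),(.018,.145),(.018,-.128),(-.035,-.128),(-.035,.152),(-.035,.143),(-.035,.115),(-.035,.1125)]: print(q,c+R@np.array(q))
for n in("scene","side"):
    D=np.load(n+"0.npy");P=cloud(n,D);P=P[D>0];q=np.c_[(P[:,:2]-c)@R,P[:,2]]
    for z0,z1 in((.03,.13),(.145,.4)):
      for y in np.arange(-.24,.25,.06):
        m=(q[:,2]>z0)&(q[:,2]<z1)&(abs(q[:,1]-y)<.03)&(q[:,0]>(.066 if z0<.1 else -.05))&(q[:,0]<.3)
        if m.sum()>5: print(n,z0,round(y,2),m.sum(),np.percentile(q[m][:,0],2).round(3))
D=np.load("w1.npy")
E
```

```text
(0.018, 0.155) [0.5532 0.1208]
(0.018, 0.145) [0.5556 0.1111]
(0.018, -0.128) [ 0.6213 -0.1539]
(-0.035, -0.128) [ 0.5698 -0.1667]
(-0.035, 0.152) [0.5025 0.1051]
(-0.035, 0.143) [0.5046 0.0964]
(-0.035, 0.115) [0.5114 0.0692]
(-0.035, 0.1125) [0.512  0.0668]
scene 0.03 -0.24 249 0.094
scene 0.03 -0.18 190 0.211
scene 0.03 -0.12 1952 0.078
scene 0.03 -0.06 866 0.114
scene 0.03 0.0 1102 0.117
scene 0.03 0.06 1831 0.097
scene 0.03 0.12 750 0.272
scene 0.03 0.18 518 0.287
scene 0.145 -0.24 1830 0.111
scene 0.145 -0.18 1586 0.217
scene 0.145 -0.12 2784 0.084
scene 0.145 -0.06 1918 0.248
scene 0.145 0.0 2152 0.262
scene 0.145 0.06 2396 0.277
scene 0.145 0.12 1164 0.292
side 0.03 -0.24 1558 0.098
side 0.03 -0.18 1165 0.088
side 0.03 -0.12 1430 0.078
side 0.03 -0.06 719 0.113
side 0.03 0.0 1047 0.109
side 0.03 0.06 1229 0.096
side 0.03 0.12 466 0.271
side 0.03 0.18 285 0.285
side 0.145 -0.24 4351 0.132
side 0.145 -0.18 3731 0.098
side 0.145 -0.12 3489 0.091
side 0.145 -0.06 2486 0.248
side 0.145 0.0 2162 0.262
side 0.145 0.06 1843 0.277
side 0.145 0.12 794 0.292
```

move_arm --steps '[0,0,0,0.057,0.183,0,0,0,0,0,0.057,0.183,0,0,0,0,0,0.057,0.183,0,0,0,0,0,0.057,0.183,0,0,0,0,0,0.057,0.183,-0.05,0,0,0,0,0.057,0.183,-0.1,0,0,0,0,0.057,0.183,-0.14,0,0,0,0,0.057,0.183,-0.17,0,0,0,0,0.057,0.183,-0.188,0,0,0,0,0.057,0.183,-0.188,0,0,0,0,0.057,0.183,-0.188,0,0,0,0,0.057,0.183,-0.188,0]'

```text
time: 3.75
tool_pos: [0.5525, 0.1211, 0.0946]
ee_rot: [3.141, -0.004, 0.236]
wrist_force: [-0.5, -0.2, -0.1]
width: 0.0006
finger_force: 0.0
```

```bash
python3 - <<'E'
from h import *
o=get_obs();print(o["time"],o["tool_pos"],o["ee_rot"],o["wrist_force"])
a,_=snapshot("side");b,_=snapshot("wrist")
s=cv2.resize(a[130:290,150:370],None,fx=2.5,fy=2.5)
cv2.imwrite("pics/s2.png",s[...,::-1]);cv2.imwrite("pics/w2.png",b[...,::-1])
E
```

```text
3.75 [0.55245076 0.12108565 0.09456324] [ 3.14107282 -0.00357944  0.23646042] [-0.49217924 -0.20328786 -0.10280643]
```

View pics/s2.png

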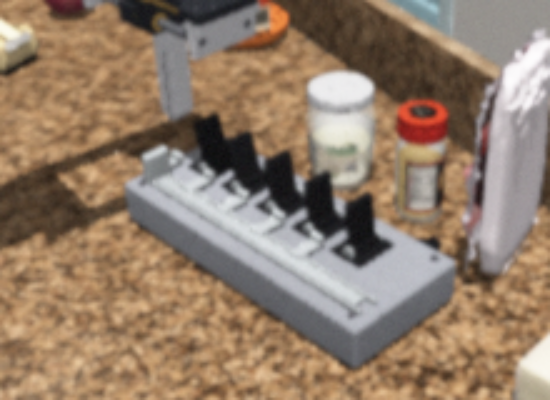

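View pics/w2.png

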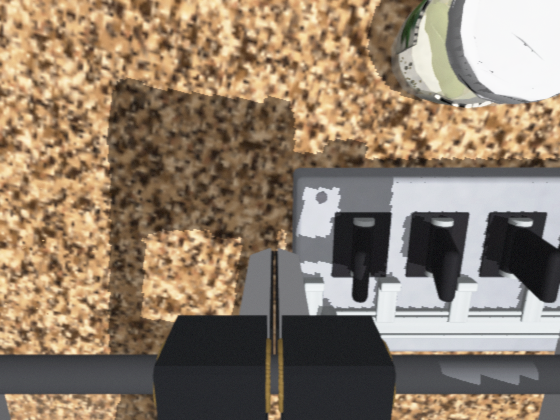

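move_arm --steps '[0,0,0,0,0,-0.002,0,0,0,0,0.0035,-0.0146,-0.002,0,0,0,0,0.007,-0.029,-0.002,0,0,0,0,0.0105,-0.0438,-0.002,0,0,0,0,0.014,-0.058,-0.002,0,0,0,0,0.0175,-0.073,-0.002,0,0,0,0,0.021,-0.087,-0.002,0,0,0,0,0.0245,-0.102,-0.002,0,0,0,0,0.028,-0.1165,-0.002,0]'

```text
time: 4.75
tool_pos: [0.5793, 0.0031, 0.0903]
ee_rot: [3.141, 0.0, 0.236]
wrist_force: [0.7, 1.8, 1.2]
width: 0.0003
finger_force: 1.2
```

move_arm --steps '[0,0,0,0.0035,-0.0146,0,0,0,0,0,0.007,-0.029,0,0,0,0,0,0.0105,-0.0438,0,0,0,0,0,0.014,-0.058,0,0,0,0,0,0.0175,-0.073,0,0,0,0,0,0.021,-0.087,0,0,0,0,0,0.0245,-0.102,0,0,0,0,0,0.028,-0.1165,0,0,0,0,0,0.0315,-0.131,0,0,0,0,0,0.035,-0.1455,0,0,0,0,0,0.038,-0.158,0,0,0,0,0,0.038,-0.158,0,0]'

```text
time: 5.95
tool_pos: [0.6175, -0.1559, 0.0905]
ee_rot: [3.14, -0.0, 0.235]
wrist_force: [0.5, 0.3, 1.0]
width: 0.0004
finger_force: 0.0
```

```bash
python3 - <<'E'
from h import *
o=get_obs();print(o["time"],o["tool_pos"],o["ee_rot"],o["wrist_force"])
a,D=snapshot("side")
s=cv2.resize(a[130:290,150:370],None,fx=2.5,fy=2.5)
cv2.imwrite("pics/s3.png",s[...,::-1])
c=np.array([.573,-.034]);t=.243;R=np.array([[np.cos(t),-np.sin(t)],[np.sin(t),np.cos(t)]])
for n in("side","scene"):
    if n=="scene": _,D=snapshot(n)
    P=cloud(n,D);P=P[D>0];q=np.c_[(P[:,:2]-c)@R,P[:,2]]
    q=q[(abs(q[:,0]-.018)<.02)]
    for p in(.105,.059,.013,-.033,-.079):
        m=(q[:,1]<p+.0)&(q[:,1]>p-.046)&(q[:,2]<.12); print(n,p,m.sum(),np.percentile(q[m][:,2],[90,98]).round(4))
E
```

```text
5.95 [ 0.61753103 -0.15588038  0.09046146] [ 3.13997986e+00 -1.31157029e-04  2.34528027e-01] [0.48418868 0.32106049 1.00207461]
side 0.105 203 [0.0673 0.0688]
side 0.059 209 [0.0672 0.0686]
side 0.013 236 [0.067  0.0688]
side -0.033 261 [0.0672 0.0687]
side -0.079 364 [0.097  0.1162]
scene 0.105 303 [0.0677 0.0701]
scene 0.059 251 [0.0669 0.0695]
scene 0.013 233 [0.0682 0.0704]
scene -0.033 216 [0.0677 0.0703]
scene -0.079 286 [0.1004 0.1103]
```

View pics/s3.png

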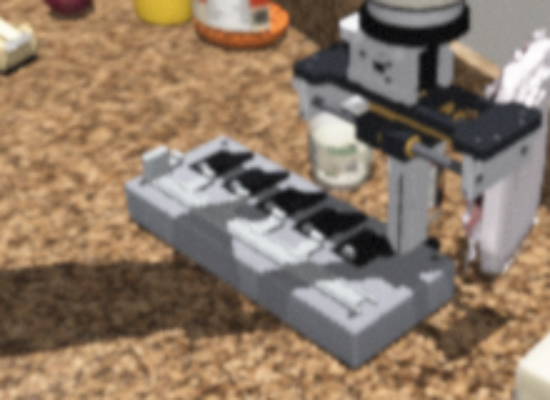

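move_arm --steps '[0,0,0,0,0,0.045,0,0,0,0,-0.116,0.2605,0.045,0,0,0,0,-0.116,0.2605,0.045,0,0,0,0,-0.116,0.2605,0.045,0,0,0,0,-0.116,0.2605,0.045,0,0,0,0,-0.116,0.2605,0.045,0,0,0,0,-0.116,0.2605,0.045,0,0,0,0,-0.116,0.2605,0.045,0,0,0,0,-0.116,0.2605,0.03,0,0,0,0,-0.116,0.2605,0.01,0,0,0,0,-0.116,0.2605,-0.01,0,0,0,0,-0.116,0.2605,-0.01,0]'

```text
time: 7.25
tool_pos: [0.499, 0.1064, 0.0775]
ee_rot: [-3.141, 0.006, 0.237]
wrist_force: [-0.3, -0.4, 0.7]
width: 0.0002
finger_force: 0.0
```

```bash
python3 - <<'E'
from h import *
o=get_obs();print(o["time"],o["tool_pos"],o["ee_rot"],o["wrist_force"])
a,D=snapshot("side");b,_=snapshot("wrist")
s=np.hstack([cv2.resize(a[130:290,150:370],(450,327)),cv2.resize(b[150:,170:],(350,242+85))])
cv2.imwrite("pics/s4.png",s[...,::-1])
for r in spot_point("side","lock_tab")[:2]: print(r["score"],r["uv"],atz("side",r["uv"],.076))
E
```

```text
7.25 [0.49896475 0.10644075 0.07746783] [-3.1413222   0.00635175  0.23683071] [-0.30909349 -0.35206885  0.74590894]
0.97 [210.8, 189.1] [0.50725257 0.08029114 0.076     ]
```

View pics/s4.png

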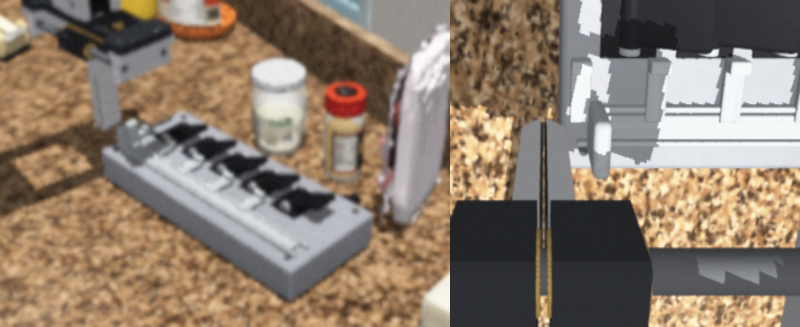

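move_arm --steps '[0,0,0,0.001,-0.004,0,0,0,0,0,0.002,-0.008,0,0,0,0,0,0.003,-0.012,0,0,0,0,0,0.004,-0.0155,0,0,0,0,0,0.005,-0.0195,0,0,0,0,0,0.006,-0.0235,0,0,0,0,0,0.007,-0.027,0,0,0,0,0,0.008,-0.031,0,0,0,0,0,0.0085,-0.034,0,0,0,0,0,0.009,-0.036,0,0,0,0,0,0.009,-0.036,0,0]'

```text
time: 8.5
tool_pos: [0.5104, 0.0706, 0.0804]
ee_rot: [3.141, -0.0, 0.236]
wrist_force: [0.4, 1.1, 1.7]
width: 0.0005
finger_force: 0.3
```

move_arm --steps '[0,0,0,0.0004,-0.0015,0,0,0,0,0,0.0007,-0.003,0,0,0,0,0,0.0011,-0.0045,0,0,0,0,0,0.0011,-0.0045,0,0]'

```text
time: 8.9
tool_pos: [0.5112, 0.0664, 0.0804]
ee_rot: [3.141, 0.0, 0.237]
wrist_force: [0.6, 2.1, 0.1]
width: 0.0004
finger_force: 0.7
```

move_arm --steps '[0,0,0,0.0004,-0.0015,0,0,0,0,0,0.0007,-0.003,0,0,0,0,0,0.0007,-0.003,0,0]'

```text
time: 9.2
tool_pos: [0.5117, 0.0644, 0.0804]
ee_rot: [-3.14, 0.0, 0.237]
wrist_force: [-0.7, 5.5, 0.3]
width: 0.0006
finger_force: 2.5
```

move_arm --steps '[0,0,0,0.0003,-0.001,0,0,0,0,0,0.0003,-0.001,0,0,0,0,0,0.0003,-0.001,0,0]'

```text
time: 9.5
tool_pos: [0.5117, 0.0644, 0.0804]
ee_rot: [-3.138, 0.0, 0.237]
wrist_force: [-0.6, 7.8, 1.5]
width: 0.0003
finger_force: 3.6
```

move_arm --steps '[0,0,0,-0.005,0.02,0,0,0,0,0,-0.01,0.04,0,0,0,0,0,-0.01,0.04,0.05,0,0,0,0,-0.01,0.04,0.1,0,0,0,0,-0.01,0.04,0.12,0,0,0,0,-0.01,0.04,0.12,0,0,0,0,-0.01,0.04,0.12,0]'

```text
time: 10.2
tool_pos: [0.502, 0.1019, 0.1995]
ee_rot: [3.14, 0.001, 0.236]
wrist_force: [0.4, 0.3, -0.4]
width: 0.0005
finger_force: 0.0
```

```bash
python3 - <<'E'
from h import *
o=get_obs();print(o["time"],o["tool_pos"],o["wrist_force"])
a,D=snapshot("side");s=cv2.resize(a[130:290,150:370],None,fx=2.5,fy=2.5)
cv2.imwrite("pics/s5.png",s[...,::-1])
snapshot("scene")
L=[]
for n in("side","scene"):
    r=spot_point(n,"lock_tab")
    for x in r[:1]: print(n,x["score"],x["uv"],atz(n,x["uv"],.076))
E
```

```text
10.2 [0.50195271 0.10187704 0.19952288] [ 0.43276193  0.3415074  -0.44255767]
side 0.75 [217.3, 194.3] [0.51046381 0.05239012 0.076     ]
scene 0.7 [293.4, 250.0] [0.51754331 0.04494731 0.076     ]
```

View pics/s5.png

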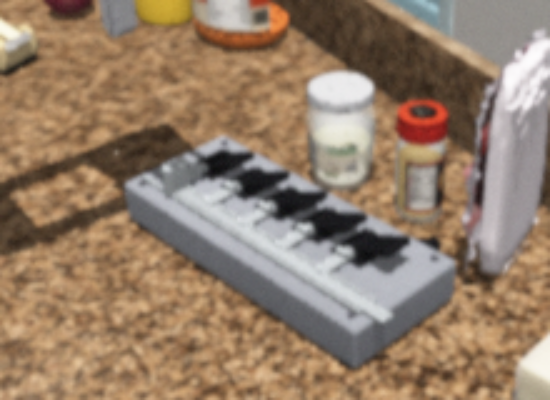

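The levers are all folded and the tab has moved about 30 mm to its stop, where the force rose without further motion. The jars look unmoved and the tool is clear.

```bash
python3 -c "
from bench import *
print(close_job())"
```

```text
the job is handed in; nothing more can be done
None
```

I handed the job in at about 10 s: all five levers are folded off in one drag, the lock slide is pushed to its stop, the jars and cheese look untouched, and the arm is clear; no verdict came back.

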